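# Stand the slumped flour pouches back up

## Task

The two white foil flour pouches have slumped over, each leaning against a sample jar. Gently push each pouch back upright with the fingertips, so that both stand on their own feet where they are, leaning on nothing. Only push: do not grip, lift or knock over a pouch, and leave the jars, the beaker and the brass weight as they stand.

Things in the scene. Friction and masses are not known exactly. Their poses are not given: they have to be found in the camera images.
- pouch_left: white foil flour pouch nearer the food slicer (to the robot's left); rigid, 60 mm thick (own x), 137 wide (y), 204 tall (z), 0.3-0.4 kg. Origin: centre of its underside, z up the pouch. Starts leaning about 28 degrees, top towards its own +x, its +x face on the jar's rim, standing on the +x edge of its foot (21 mm from the origin). Upright means z within about 2 degrees of vertical
- pouch_left_top (a point): middle of the top edge of pouch_left (204 mm above its origin), a thin edge along the pouch's y; below it the pouch widens as a wedge to full thickness at 120 mm. The foot is about 42 mm deep: leaning under 12 degrees it drops back upright by itself, pushed 12 degrees past upright it falls the other way. A level push of about 1 N here raises it, its foot hardly sliding
- pouch_right: the other white foil flour pouch, farther to the robot's right (smaller y); same shape, size, axes, lean and behaviour as pouch_left
- pouch_right_top (a point): middle of the top edge of pouch_right, as on pouch_left
- jar_left: translucent whitish screw-lid sample jar with a white lid, against which pouch_left leans; 66 mm across, 92 tall, loose, 0.35 kg; origin at the centre of its underside, z up. It stands about 107 mm from the origin of pouch_left on the side to which that leans, partly under the pouch's top
- jar_right: the same kind of jar, against which pouch_right leans in the same way
- beaker: translucent beaker, 68 mm across, 89 mm tall, standing loose behind the pouches; a bystander. Origin at the centre of its underside
- weight: small brass weight with a knob, 26 mm across, 28 mm tall, standing loose at the front between the pouches; a bystander. Origin at the centre of its underside
Not all that is in view belongs to the job. What is shaped like the jar_right but turquoise is not meant.

How it is judged:
By the outcome, as a careful person would: the job done as asked, in the order asked, and still so for the second after the job is handed in, with the robot touching nothing.
It also fails if it takes over 56 s, if anything falls off the work surface, if the arm or the gripper's body presses on something with over 40 N, if the wrist force passes 120 N, or if a joint passes its speed limit or range.

## Robot

A 6-joint arm with a two-finger parallel gripper is mounted at the origin on a cart in front of the work surface, level with it; the furniture and walls round the work are solid. World frame = base frame: x ahead of the robot, y to its left, z up, the work surface at z = 0. Lengths are in m, angles in degrees, forces in N, time in s.
With the tool pointing down it reaches from about 0.275 to 0.75 m from the base axis. Payload 10.2 kg.
Tool frame: the origin (TCP) lies at the very end of the fingers, on their centre line; the grasp point (between the pads) lies arm.hold_point_z behind it (arm.hold_point_z is the distance from the TCP to the grasp point, in m); x points along the fingers, z is the direction in which the jaws open and shut, and the axes are right-handed (so a half turn about x gives the same grasp; the last joint's range is limited). The gripper opens to 85 mm and grips with 20 to 120 N. Pads are 22 mm wide; open, the fingers measure 114 mm over their backs; the gripper's body (76 mm by 85 mm) begins 54 mm behind the grasp point. The pads swing forward as they close: fully open they stand 13 mm farther back than shut.
Start: joints at [-77.888, 17.928, 85.812, -0, 76.261, -12.8], TCP at [0.221, -0.476, 0.231] pointing down, gripper open.
Joint ranges: [-168.41, 168.41], [-55.51, 124.54], [10.69, 146.95], [-70.63, 250.63], [1, 178], [-165.06, 165.06]. Speed limits (degrees/s): [136.94, 136.94, 172.46, 180, 180, 180].

## Interface

Orientations are given as a 3x3 rotation matrix whose columns are the frame's x, y, z axes.
In Python, from station import arm, viewer gives the robot as it stands.
- The arm moves only by the shell command python3 -m jog 'ROWS'. ROWS is JSON, a list of rows, each an object with "claw": the opening in per cent of the stroke, from 0 (shut) to 100 (fully open); "dp": the shift along the tool's x, y, z in m, a list of three; "roll": the turn about the tool's x in rad. In form: [{"claw": claw, "dp": [x, y, z], "roll": roll}, ...]. A call has 1 to 10 rows; each row is the pose to reach, as a shift and turn from the pose measured when the call began, along the tool's axes at that moment; what a row does not reach only later rows make up. A row lasts 1/12 s, in which the tool goes at most 41.7 mm and 7.16 degrees, less where a joint would pass 70% of its speed; a pose out of reach is approached as far as the arm can. A call with a gripper value outside its range is refused whole. The fingers move at their own pace and stop on an object; the grip force is fixed at half the most. Time passes only in rows, so rows that repeat a pose let the fingers close. It gives the time, the measured TCP pose, the force and the opening at its end, in the units of the state.
- arm.get_state(): the state, without advancing time (a new reading comes with each control period).
- viewer.grab_frame(name): name is "side" or "top" or "wrist"; returns a dict with "frame" (480x640x3 uint8, red, green, blue), "mtx" (3x3 intrinsics, pixels), "camera_from_world" (4x4, takes a point from world to camera coordinates). Camera axes: x right, y down, z forward; pixel columns grow to the right and rows downward; lengths in m; the calibration is good to about 2 mm. A picture is of the moment at which its call begins. There is no depth.
- arm.finish_job(): hands the job in, once; it reports no verdict.
The state is a dict: "time_s": time; "joint_pos": joint angles; "qd": joint speeds; "joint_efforts": joint torques, N m; "tool_pos": TCP position; "orientation": TCP orientation; "ft_force": force on the tool from outside, world axes, zero at the start; "ft_torque": the same for the moment, N m; "grip_width": finger opening in m.
Only numpy, scipy, OpenCV 4.12 (cv2) and the standard library are available. Lean on these libraries where they do the work, as an engineer would, in place of code of your own. Each camera call takes 0.05 s, during which the arm holds its last target.

## Working session

There is one attempt and no reset: what is moved stays moved. The work goes in short steps, Python scripts to look and compute and a shell command to move; the robot and the scene stay as the last step left them, time stands still between calls to the robot, and variables do not carry over. Pictures are saved under pics/ and viewed, and the job is handed in when it is done.

```bash
mkdir -p pics; ls
python3 - <<'E'
from station import arm, viewer
import cv2, numpy as np
s=arm.get_state()
print({k:np.round(v,3).tolist() for k,v in s.items()}, arm.hold_point_z)
for n in ["side","top","wrist"]:
    f=viewer.grab_frame(n); cv2.imwrite(f"pics/{n}0.png",f["frame"][:,:,::-1]); print(n,np.round(f["mtx"],1).tolist(),np.round(f["camera_from_world"],3).tolist())
E
```

```text
pics
{'time_s': 0.0, 'joint_pos': [-77.888, 17.959, 85.852, -0.0, 76.26, -12.801], 'qd': [0.026, -0.097, 0.039, 0.051, 0.02, 0.057], 'joint_efforts': [-0.003, -41.227, -25.975, -0.0, 0.004, 0.0], 'tool_pos': [0.221, -0.476, 0.231], 'orientation': [[-0.0, 0.907, 0.421], [0.001, 0.421, -0.907], [-1.0, 0.0, -0.001]], 'ft_force': [-0.096, -0.103, -0.41], 'ft_torque': [0.032, -0.043, 0.007], 'grip_width': 0.086} 0.0187
side [[472.8, 0.0, 320.3], [0.0, 472.8, 237.5], [0.0, 0.0, 1.0]] [[-0.346, 0.938, 0.004, 0.513], [0.7, 0.261, -0.664, -0.179], [-0.624, -0.227, -0.748, 1.347], [0.0, 0.0, 0.0, 1.0]]
top [[611.2, 0.0, 318.2], [0.0, 611.2, 245.5], [0.0, 0.0, 1.0]] [[0.025, -1.0, -0.014, -0.347], [-0.98, -0.021, -0.197, 0.555], [0.197, 0.018, -0.98, 1.348], [0.0, 0.0, 0.0, 1.0]]
wrist [[432.6, 0.0, 316.9], [0.0, 432.6, 244.1], [0.0, 0.0, 1.0]] [[0.421, -0.907, -0.001, -0.525], [-0.871, -0.404, 0.278, -0.038], [-0.253, -0.116, -0.96, 0.379], [0.0, 0.0, 0.0, 1.0]]
```

View pics/side0.png

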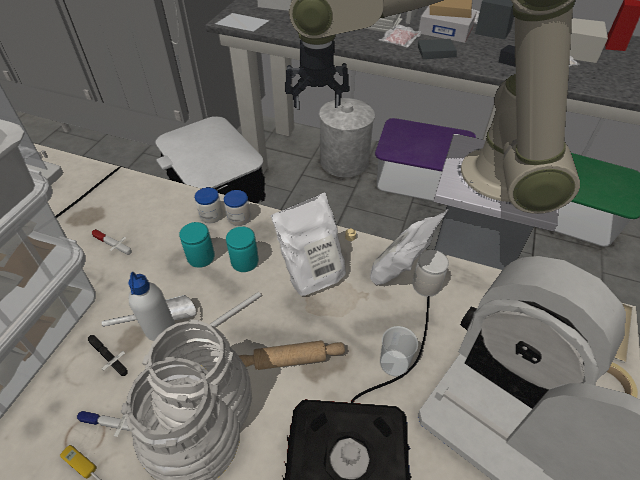

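View pics/top0.png

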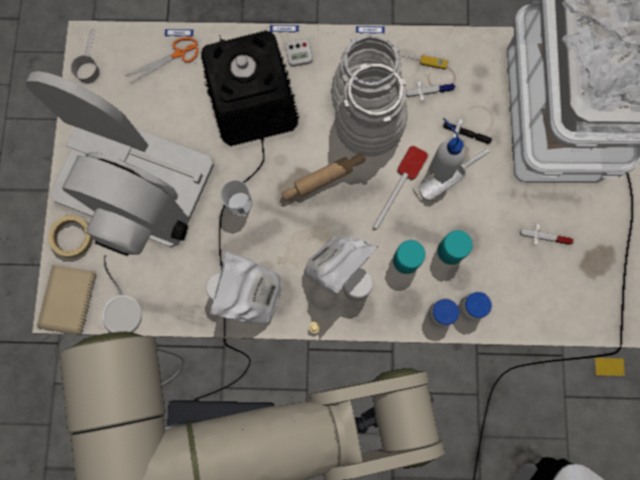

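View pics/wrist0.png

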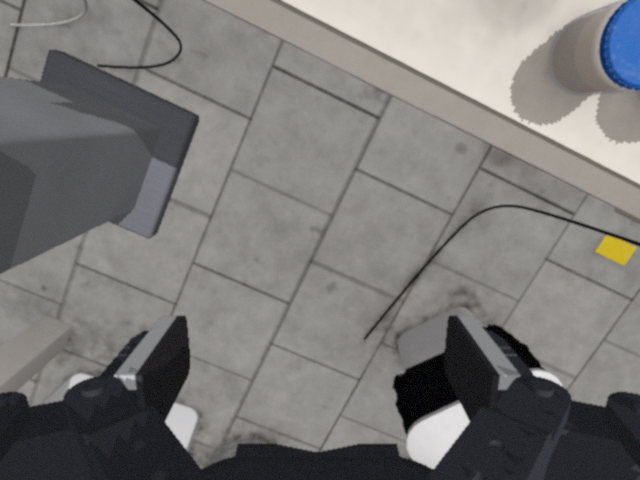

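The side view shows the left pouch at about (408,248) with its jar at (432,272), and the right pouch at (310,245), whose jar is hidden. The top view shows the jars at about (218,285) and (358,284). The beaker is at (236,198) and the weight at (313,328). I'll enlarge both views.

Run:
```python
import cv2
a=cv2.imread('pics/top0.png')[170:350,180:400]; cv2.imwrite('pics/topc.png',cv2.resize(a,None,fx=3.3,fy=3.3,interpolation=cv2.INTER_CUBIC))
a=cv2.imread('pics/side0.png')[180:390,260:460]; cv2.imwrite('pics/sidec.png',cv2.resize(a,None,fx=2.8,fy=2.8,interpolation=cv2.INTER_CUBIC))
```

```text
(no output)
```

View pics/topc.png

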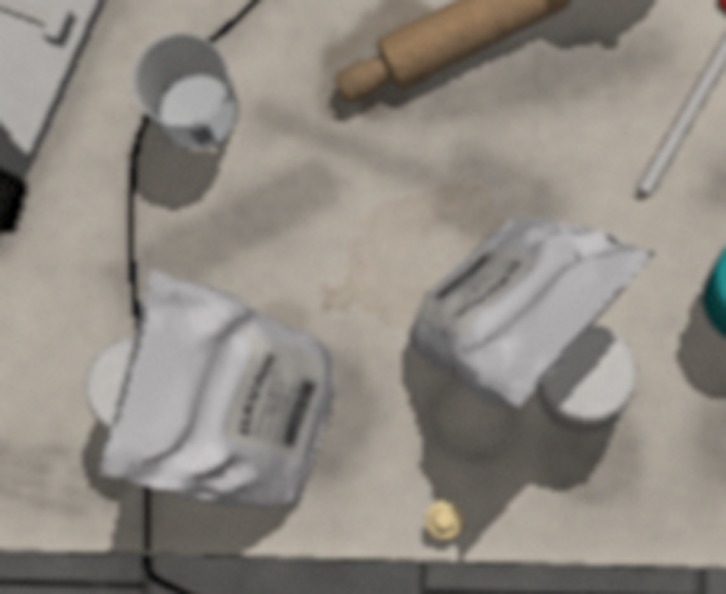

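View pics/sidec.png

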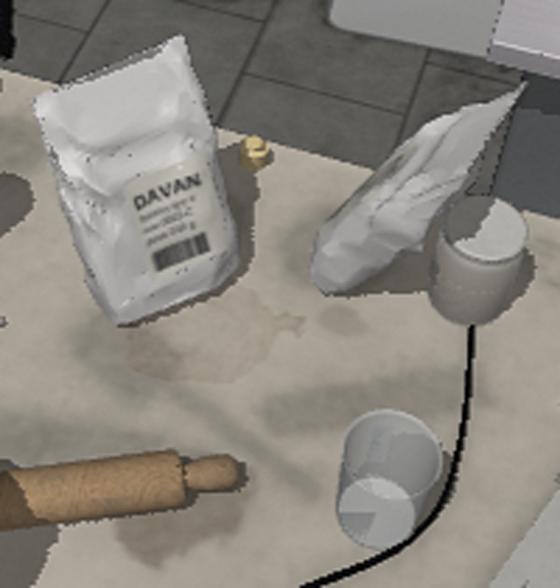

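```bash
cat > h.py <<'E'
import numpy as np
K={'side':(472.8,320.3,237.5),'top':(611.2,318.2,245.5)}
from station import viewer
_c={}
def cam(n):
    if n not in _c: _c[n]=viewer.grab_frame(n)
    return _c[n]['mtx'],_c[n]['camera_from_world']
def ray(n,uv):
    M,T=cam(n);T=np.array(T);R=T[:3,:3];C=-R.T@T[:3,3]
    return C,R.T@np.linalg.inv(M)@np.array([uv[0],uv[1],1.])
def at(n,uv,z):
    C,d=ray(n,uv); return C+d*(z-C[2])/d[2]
def proj(n,p):
    M,T=cam(n);q=M@(np.array(T)@np.append(p,1))[:3];return q[:2]/q[2]
def tri(a,b):
    C1,d1=ray('top',a);C2,d2=ray('side',b)
    s=np.linalg.lstsq(np.c_[d1,-d2],C2-C1,rcond=None)[0]
    p,q=C1+s[0]*d1,C2+s[1]*d2
    return (p+q)/2,np.linalg.norm(p-q)
E
python3 - <<'E'
from h import *
t=lambda x,y:(180+x/3.3,170+y/3.3)
s=lambda x,y:(260+x/2.8,180+y/2.8)
np.set_printoptions(precision=3,suppress=True)
for nm,a,b in [('L',t(152,272),t(105,470)),('R',t(650,254),t(520,403))]:
    A,B=at('top',a,.19),at('top',b,.19);print(nm,A,B,np.linalg.norm(A-B),(A+B)/2,np.degrees(np.arctan2(*(A-B)[1::-1])))
    print(proj('side',A),proj('side',B))
print(tri(t(650,254),s(37,100)),tri(t(520,403),s(182,38)),tri(t(152,272),s(523,85)))
print('jarL',at('top',t(125,385),.092),at('side',s(485,230),.092),'jarR',at('top',t(588,373),.092))
print('weight',at('top',t(443,520),.028),at('side',s(256,155),.02),'beaker',at('top',t(180,75),.089), at('side',s(375,520),0))
E
```

```text
L [ 0.517 -0.147  0.19 ] [ 0.393 -0.125  0.19 ] 0.1260869874966899 [ 0.455 -0.136  0.19 ] -10.124960633215073
[422.074 246.884] [445.096 207.375]
R [ 0.535 -0.458  0.19 ] [ 0.44  -0.379  0.19 ] 0.12403013712264709 [ 0.488 -0.418  0.19 ] -39.80040785711058
[271.372 213.128] [323.354 192.726]
(array([ 0.536, -0.456,  0.184]), np.float64(0.00430597729142662)) (array([ 0.44 , -0.377,  0.188]), np.float64(0.003677975898452921)) (array([ 0.499, -0.141,  0.277]), np.float64(0.04103289302676123))
jarL [ 0.458 -0.116  0.092] [ 0.463 -0.118  0.092] jarR [ 0.473 -0.425  0.092]
weight [ 0.378 -0.329  0.028] [ 0.388 -0.322  0.02 ] beaker [ 0.674 -0.142  0.089] [ 0.678 -0.138  0.   ]
```

Run:
```python
from h import *
np.set_printoptions(precision=3,suppress=True)
print('slicer knob',[at('top',(183,235),z) for z in (.05,.15,.25)], 'nearest body', [at('top',(125,250),z) for z in (0.1,.2)])
for nm,top,n in [('L',np.array([.455,-.136]),np.array([.176,.984])),('R',np.array([.488,-.418]),np.array([-.64,-.768]))]:
    print(nm,'start',top+.04*n,'end',top+(.011-.085)*n,'expected jar',top+.011*n)
```

```text
slicer knob [array([ 0.582, -0.021,  0.05 ]), array([ 0.56 , -0.046,  0.15 ]), array([ 0.539, -0.07 ,  0.25 ])] nearest body [array([0.534, 0.094, 0.1  ]), array([0.516, 0.059, 0.2  ])]
L start [ 0.462 -0.097] end [ 0.442 -0.209] expected jar [ 0.457 -0.125]
R start [ 0.462 -0.449] end [ 0.535 -0.361] expected jar [ 0.481 -0.426]
```

```bash
python3 -m jog '[{"claw":0,"dp":[-0.035,0.37,-0.23],"roll":-0.96},{"claw":0,"dp":[-0.035,0.37,-0.23],"roll":-0.96},{"claw":0,"dp":[-0.035,0.37,-0.23],"roll":-0.96},{"claw":0,"dp":[-0.035,0.37,-0.23],"roll":-0.96},{"claw":0,"dp":[-0.035,0.37,-0.23],"roll":-0.96},{"claw":0,"dp":[-0.035,0.37,-0.23],"roll":-0.96},{"claw":0,"dp":[-0.035,0.37,-0.23],"roll":-0.96},{"claw":0,"dp":[-0.035,0.37,-0.23],"roll":-0.96},{"claw":0,"dp":[-0.035,0.37,-0.23],"roll":-0.96},{"claw":0,"dp":[-0.035,0.37,-0.23],"roll":-0.96}]'
```

```text
time_s: 1.13
tool_pos: [0.4493, -0.1267, 0.265]
orientation: [[0.0, 0.175, 0.985], [0.0, 0.985, -0.175], [-1.0, 0.0, 0.0]]
ft_force: [0.2, -1.1, -0.5]
grip_width: 0.0006
```

Run:
```python
from station import viewer
import cv2
for n in ["side","wrist"]:
    f=viewer.grab_frame(n)["frame"][:,:,::-1]
    if n=="side": f=cv2.resize(f[100:340,250:570],None,fx=2.5,fy=2.5)
    cv2.imwrite(f"pics/{n}1.png",f)
```

```text
(no output)
```

View pics/side1.png

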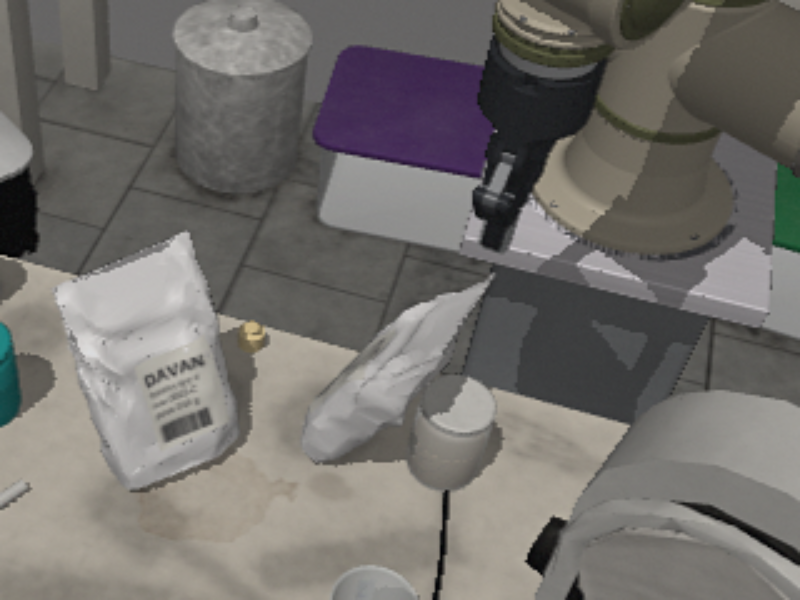

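View pics/wrist1.png

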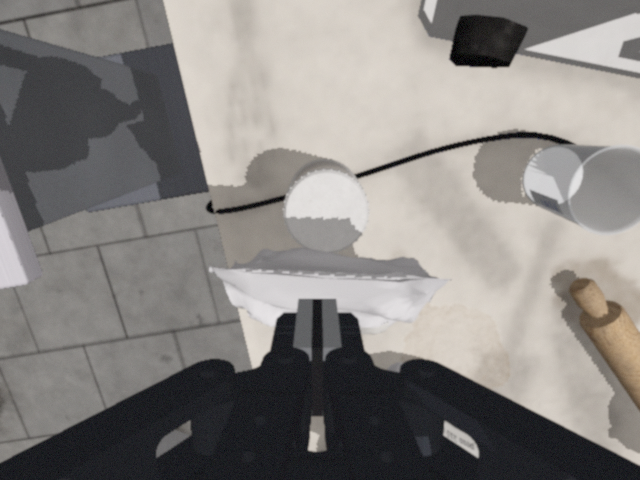

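The wrist view shows the left pouch's top edge from (210,269) to (447,280), with the jar lid centred at about (326,205). I'll convert those pixels to positions.

Run:
```python
from h import *
np.set_printoptions(precision=3,suppress=True)
A,B=at('wrist',(210,269),.19),at('wrist',(447,280),.19)
print(A,B,np.linalg.norm(A-B),(A+B)/2,np.degrees(np.arctan2(*(B-A)[1::-1])))
print('jar',at('wrist',(326,208),.092))
from station import arm
print(np.array(arm.get_state()['tool_pos']))
```

```text
[ 0.392 -0.122  0.19 ] [ 0.516 -0.15   0.19 ] 0.12728935860874246 [ 0.454 -0.136  0.19 ] -12.566504030307584
jar [ 0.457 -0.12   0.092]
[ 0.45  -0.127  0.265]
```

```bash
python3 -m jog '[{"claw":0,"dp":[0,0.034,0.006],"roll":0},{"claw":0,"dp":[0,0.034,0.006],"roll":0},{"claw":0,"dp":[0.03,0.034,0.006],"roll":0},{"claw":0,"dp":[0.065,0.034,0.006],"roll":0},{"claw":0,"dp":[0.1,0.034,0.006],"roll":0},{"claw":0,"dp":[0.1,0.034,0.006],"roll":0}]'
python3 - <<'E'
from station import viewer
import cv2
for n in ["side","wrist"]:
    f=viewer.grab_frame(n)["frame"][:,:,::-1]
    if n=="side": f=cv2.resize(f[160:310,360:560],None,fx=3,fy=3)
    cv2.imwrite(f"pics/{n}2.png",f)
E
```

```text
time_s: 1.78
tool_pos: [0.458, -0.094, 0.1594]
orientation: [[-0.01, 0.172, 0.985], [0.005, 0.985, -0.172], [-1.0, 0.003, -0.01]]
ft_force: [0.1, -0.6, -0.9]
grip_width: -0.0002
```

View pics/side2.png

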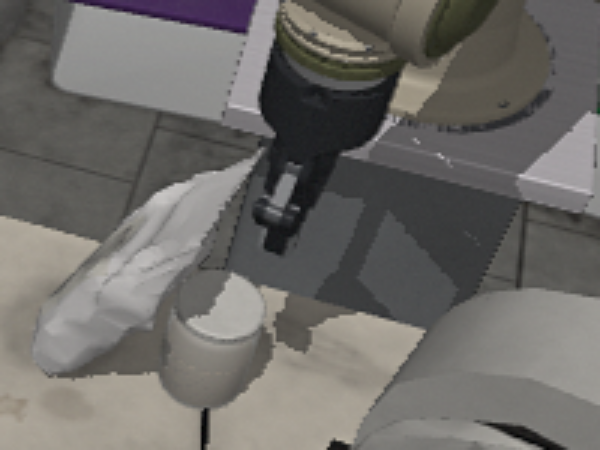

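View pics/wrist2.png

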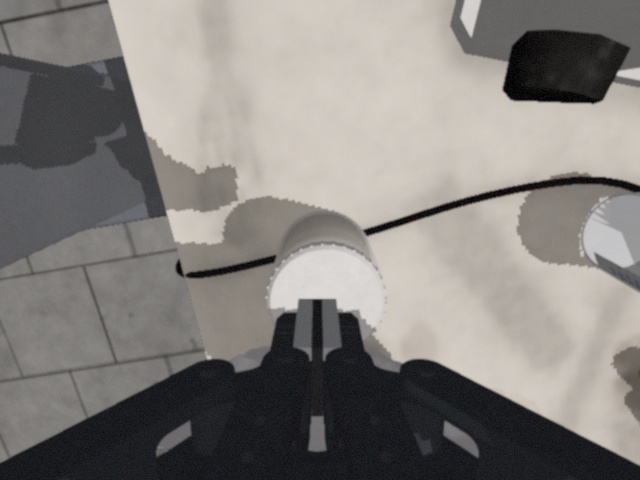

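```bash
python3 -m jog '[{"claw":0,"dp":[0,-0.01,0],"roll":0},{"claw":0,"dp":[0,-0.018,0],"roll":0},{"claw":0,"dp":[0,-0.022,0],"roll":0},{"claw":0,"dp":[0,-0.026,0],"roll":0},{"claw":0,"dp":[0,-0.03,0],"roll":0},{"claw":0,"dp":[0,-0.034,0],"roll":0},{"claw":0,"dp":[0,-0.038,0],"roll":0},{"claw":0,"dp":[0,-0.042,0],"roll":0},{"claw":0,"dp":[0,-0.046,0],"roll":0},{"claw":0,"dp":[0,-0.05,0],"roll":0}]'
python3 - <<'E'
from station import viewer
import cv2
f=viewer.grab_frame("side")["frame"][:,:,::-1]
cv2.imwrite("pics/side3.png",cv2.resize(f[160:310,360:560],None,fx=3,fy=3))
E
```

```text
time_s: 2.72
tool_pos: [0.4524, -0.1446, 0.1652]
orientation: [[-0.001, 0.171, 0.985], [0.001, 0.985, -0.171], [-1.0, 0.0, -0.001]]
ft_force: [0.1, 0.3, 0.4]
grip_width: -0.0001
```

View pics/side3.png

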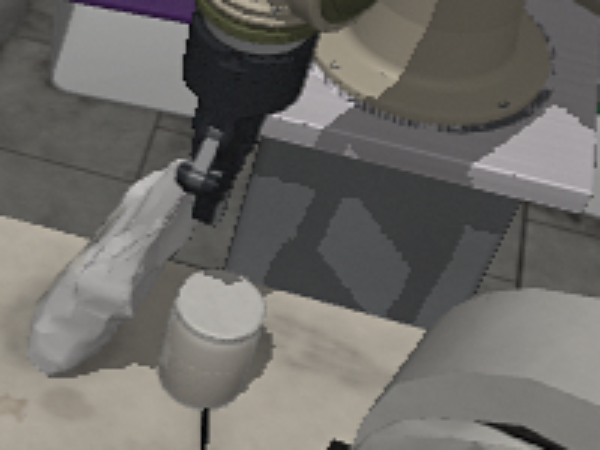

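The pouch has come off the jar and is rising, and the jar hasn't moved. I'll keep pushing.

```bash
python3 -m jog '[{"claw":0,"dp":[0,-0.004,0],"roll":0},{"claw":0,"dp":[0,-0.008,0],"roll":0},{"claw":0,"dp":[0,-0.012,0],"roll":0},{"claw":0,"dp":[0,-0.015,0],"roll":0},{"claw":0,"dp":[0,-0.018,0],"roll":0},{"claw":0,"dp":[0,-0.021,0],"roll":0},{"claw":0,"dp":[0,-0.023,0],"roll":0},{"claw":0,"dp":[0,-0.025,0],"roll":0},{"claw":0,"dp":[0,-0.027,0],"roll":0},{"claw":0,"dp":[0,-0.029,0],"roll":0}]'
python3 - <<'E'
from station import viewer
import cv2
f=viewer.grab_frame("side")["frame"][:,:,::-1]
cv2.imwrite("pics/side4.png",cv2.resize(f[160:310,360:560],None,fx=3,fy=3))
E
```

```text
time_s: 3.6
tool_pos: [0.4473, -0.1739, 0.1652]
orientation: [[-0.001, 0.172, 0.985], [0.0, 0.985, -0.172], [-1.0, 0.0, -0.001]]
ft_force: [-0.2, 0.3, -0.4]
grip_width: 0.0002
```

View pics/side4.png

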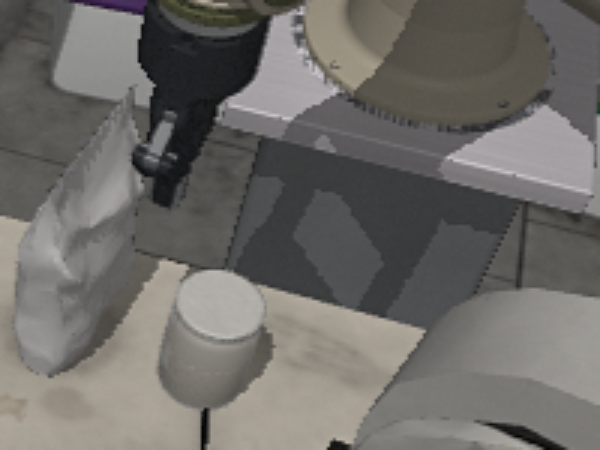

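```bash
python3 -m jog '[{"claw":0,"dp":[0,-0.002,0],"roll":0},{"claw":0,"dp":[0,-0.004,0],"roll":0},{"claw":0,"dp":[0,-0.006,0],"roll":0},{"claw":0,"dp":[0,-0.008,0],"roll":0},{"claw":0,"dp":[0,-0.008,0],"roll":0}]'
python3 - <<'E'
from station import viewer
import cv2
f=viewer.grab_frame("side")["frame"][:,:,::-1]
cv2.imwrite("pics/side5.png",cv2.resize(f[160:310,360:560],None,fx=3,fy=3))
E
```

```text
time_s: 4.07
tool_pos: [0.4458, -0.1824, 0.1652]
orientation: [[-0.001, 0.172, 0.985], [0.0, 0.985, -0.172], [-1.0, -0.0, -0.001]]
ft_force: [-0.3, -0.9, -0.1]
grip_width: -0.0001
```

View pics/side5.png

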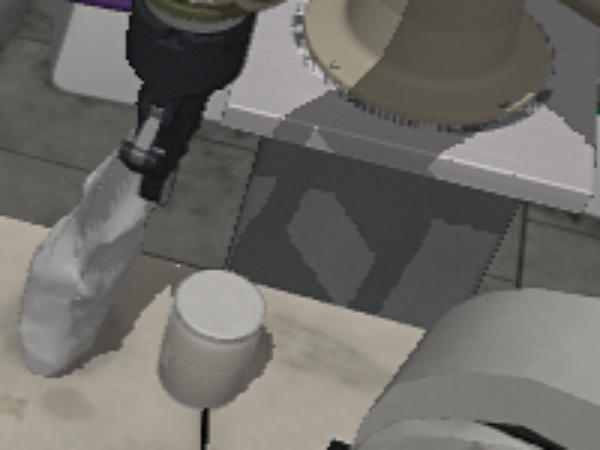

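The pouch is resting against the finger near its balance point. I'll follow it more slowly.

```bash
python3 -m jog '[{"claw":0,"dp":[0,-0.002,0],"roll":0},{"claw":0,"dp":[0,-0.004,0],"roll":0},{"claw":0,"dp":[0,-0.006,0],"roll":0},{"claw":0,"dp":[0,-0.008,0],"roll":0},{"claw":0,"dp":[0,-0.010,0],"roll":0},{"claw":0,"dp":[0,-0.012,0],"roll":0},{"claw":0,"dp":[0,-0.014,0],"roll":0},{"claw":0,"dp":[0,-0.016,0],"roll":0}]'
python3 - <<'E'
from station import viewer
import cv2
f=viewer.grab_frame("side")["frame"][:,:,::-1]
cv2.imwrite("pics/side6.png",cv2.resize(f[160:310,360:560],None,fx=3,fy=3))
E
```

```text
time_s: 4.78
tool_pos: [0.443, -0.1981, 0.1651]
orientation: [[-0.001, 0.172, 0.985], [0.0, 0.985, -0.172], [-1.0, 0.0, -0.001]]
ft_force: [1.0, 0.8, 0.3]
grip_width: 0.0003
```

View pics/side6.png

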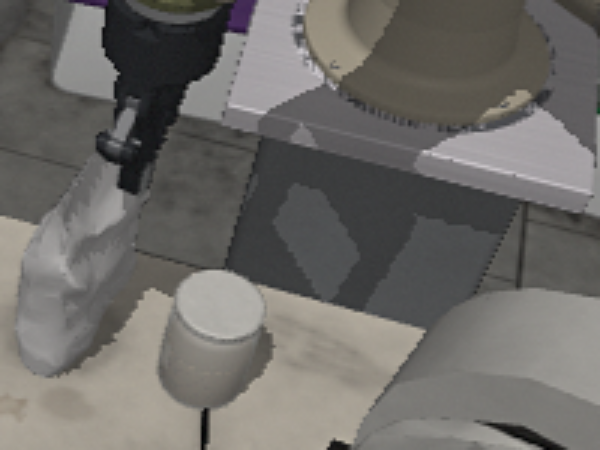

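```bash
python3 -m jog '[{"claw":0,"dp":[0,-0.002,0],"roll":0},{"claw":0,"dp":[0,-0.003,0],"roll":0},{"claw":0,"dp":[0,-0.003,0],"roll":0},{"claw":0,"dp":[0,-0.003,0],"roll":0},{"claw":0,"dp":[0,-0.003,0],"roll":0},{"claw":0,"dp":[0,-0.003,0],"roll":0}]'
python3 - <<'E'
from station import viewer
import cv2
f=viewer.grab_frame("side")["frame"][:,:,::-1]
cv2.imwrite("pics/side7.png",cv2.resize(f[160:310,360:560],None,fx=3,fy=3))
f=viewer.grab_frame("wrist")["frame"][:,:,::-1]
cv2.imwrite("pics/wrist7.png",f)
E
```

```text
time_s: 5.33
tool_pos: [0.4425, -0.2013, 0.1652]
orientation: [[-0.001, 0.172, 0.985], [0.0, 0.985, -0.172], [-1.0, -0.0, -0.001]]
ft_force: [-0.2, -0.2, -0.5]
grip_width: 0.0004
```

View pics/side7.png

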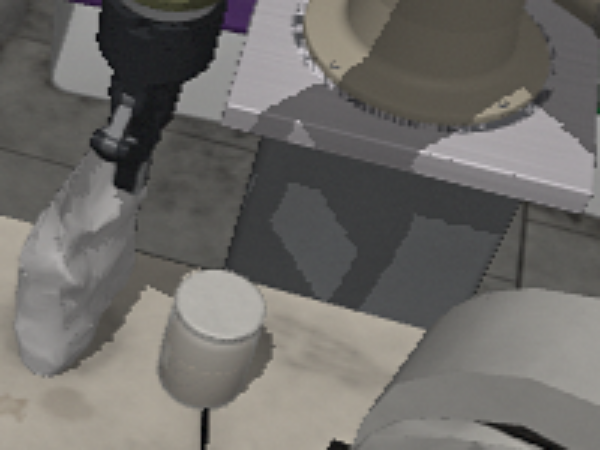

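View pics/wrist7.png

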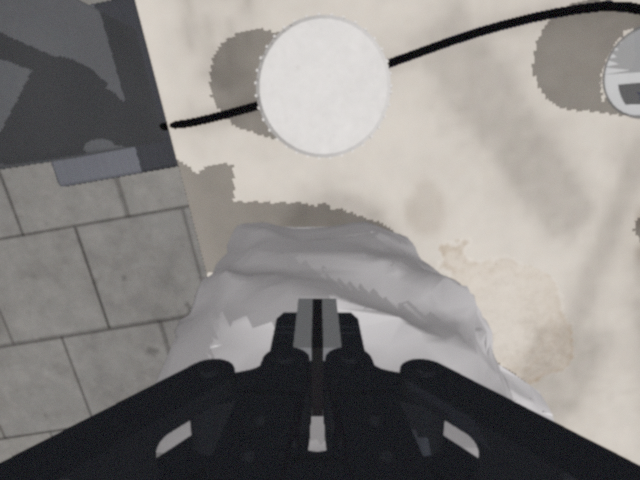

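```bash
python3 -m jog '[{"claw":0,"dp":[0,0.003,0],"roll":0},{"claw":0,"dp":[0,0.006,0],"roll":0},{"claw":0,"dp":[0,0.009,0],"roll":0},{"claw":0,"dp":[0,0.012,0],"roll":0}]'
cat > ov.py <<'E'
from h import *
import cv2,sys
def overlay(name,out,poses,crop,fx):
    cam(name);f=_c[name]["frame"][:,:,::-1].copy()
    g=cv2.resize(f[crop[1]:crop[3],crop[0]:crop[2]],None,fx=fx,fy=fx)
    cv2.imwrite(out+"_raw.png",g)
    for (o,n,col) in poses:
        n=np.array([*n,0]);y=np.array([-n[1],n[0],0]);o=np.array([*o,0])
        P=lambda a,b,c:tuple(int(v) for v in (proj(name,o+a*n+b*y+np.array([0,0,c]))-crop[:2])*fx)
        w=.0685
        L=[]
        for s in(-1,1):
            L+=[(P(s*.021,-w,0),P(s*.021,w,0)),(P(s*.03,-w,.12),P(0,-w,.204)),(P(s*.03,w,.12),P(0,w,.204)),(P(s*.021,w,0),P(s*.03,w,.12)),(P(s*.021,-w,0),P(s*.03,-w,.12))]
        L+=[(P(0,-w,.204),P(0,w,.204))]
        for a,b in L: cv2.line(g,a,b,col,1)
    cv2.imwrite(out+".png",g)
E
sed -i 's/^from h import \*/from h import *\nfrom h import _c/' ov.py
python3 - <<'E'
from ov import *
L=((.438,-.233),(.176,.984),(0,0,255))
overlay('side','pics/side8',[L],(360,160,560,310),4)
overlay('top','pics/top8',[L],(180,170,400,350),3.3)
E
```

```text
time_s: 5.77
tool_pos: [0.4446, -0.1891, 0.1652]
orientation: [[-0.001, 0.172, 0.985], [0.0, 0.985, -0.172], [-1.0, -0.0, -0.001]]
ft_force: [-0.5, -0.6, 0.3]
grip_width: 0.0002
```

View pics/side8.png

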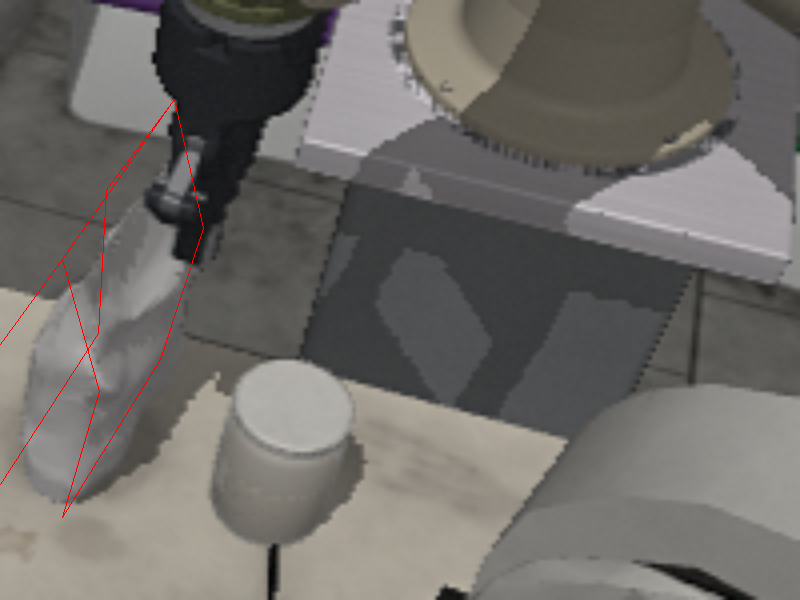

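View pics/top8.png

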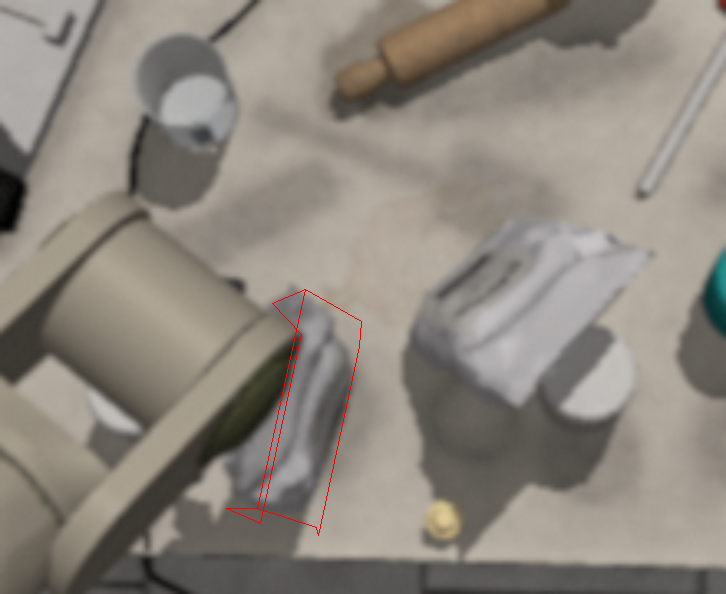

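```bash
cat > ov.py <<'E'
from h import *
from h import _c
import cv2
# pivot pv (xy) on +x foot edge, n lean dir, lean deg
def overlay(name,out,poses,crop=(0,0,640,480),fx=1):
    cam(name);f=_c[name]["frame"][:,:,::-1].copy()
    g=cv2.resize(f[crop[1]:crop[3],crop[0]:crop[2]],None,fx=fx,fy=fx,interpolation=cv2.INTER_CUBIC)
    cv2.imwrite(out+"_raw.png",g)
    for (pv,n,lean,col) in poses:
        n=np.array([*n,0])/np.linalg.norm(n);y=np.array([-n[1],n[0],0]);pv=np.array([*pv,0]);t=np.radians(lean)
        ex=n*np.cos(t)-np.array([0,0,np.sin(t)]);ez=n*np.sin(t)+np.array([0,0,np.cos(t)])
        if lean<0: pv=pv-.042*n; off=+.021
        else: off=-.021
        P=lambda a,b,c:tuple(int(v) for v in (proj(name,pv+(a+off)*ex+b*y+c*ez)-crop[:2])*fx)
        w=.0685
        L=[]
        for s in(-1,1):
            L+=[(P(s*.021,-w,0),P(s*.021,w,0)),(P(s*.03,-w,.12),P(s*.03,w,.12)),(P(s*.03,-w,.12),P(0,-w,.204)),(P(s*.03,w,.12),P(0,w,.204)),(P(s*.021,w,0),P(s*.03,w,.12)),(P(s*.021,-w,0),P(s*.03,-w,.12)),(P(-.021,s*w,0),P(.021,s*w,0))]
        L+=[(P(0,-w,.204),P(0,w,.204))]
        for a,b in L: cv2.line(g,a,b,col,1,cv2.LINE_AA)
    cv2.imwrite(out+".png",g)
E
python3 - <<'E'
from ov import *
n=(.19,.98);pv=(.4414,-.212)
p=[(pv,n,13,(0,0,255)),(pv,n,0,(0,200,0))]
overlay('wrist','pics/wrist9',p)
overlay('side','pics/side9',p,(330,160,530,310),4)
E
```

```text
(no output)
```

View pics/wrist9.png

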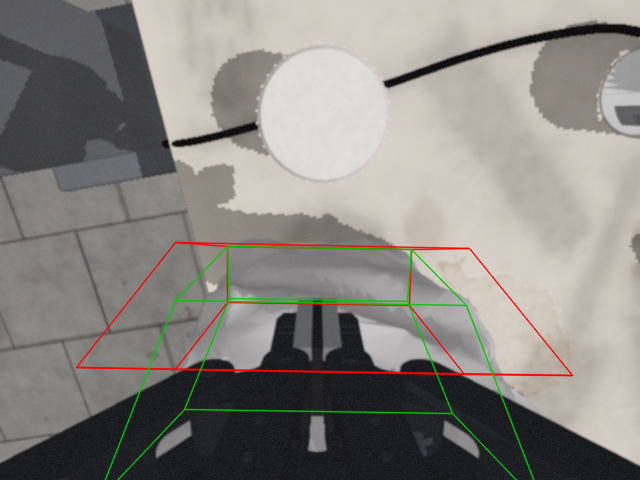

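View pics/side9.png

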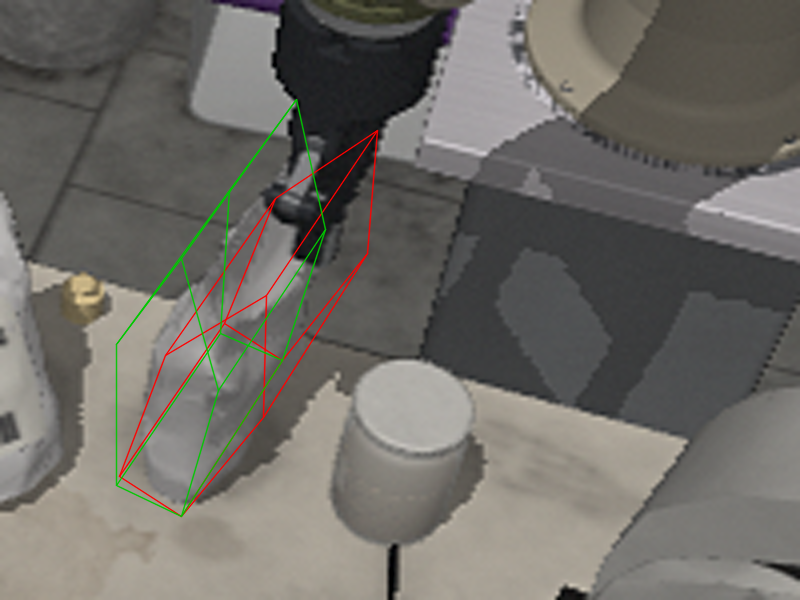

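Run:
```python
from station import viewer
import cv2,numpy as np
fs=[viewer.grab_frame('side')['frame'][:,:,::-1] for _ in range(8)]
c=[cv2.resize(f[200:300,355:455],None,fx=4,fy=4) for f in (fs[0],fs[7])]
cv2.imwrite('pics/s10.png',np.hstack(c))
for f in fs: print(np.abs(f[200:300,355:425].astype(int)-fs[0][200:300,355:425]).mean().round(2))
```

```text
0.0
1.1
1.08
1.12
1.12
1.08
1.07
1.05
```

View pics/s10.png

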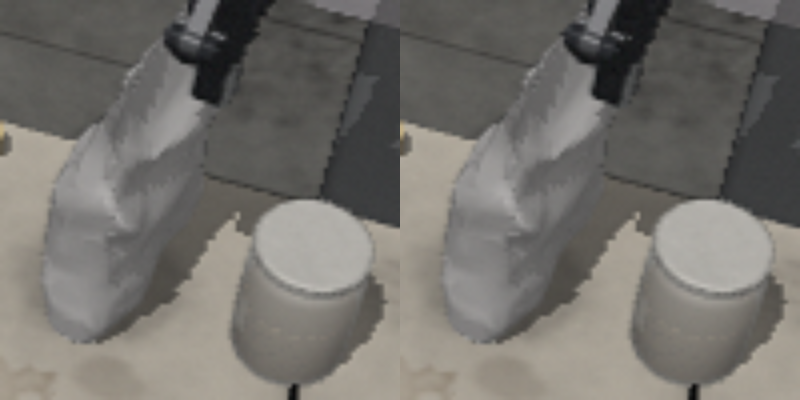

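The pouch is static. I'll back off further to see whether it stands on its own.

```bash
python3 -m jog '[{"claw":0,"dp":[0,0.003,0],"roll":0},{"claw":0,"dp":[0,0.006,0],"roll":0},{"claw":0,"dp":[0,0.009,0],"roll":0},{"claw":0,"dp":[0,0.012,0],"roll":0},{"claw":0,"dp":[0,0.015,0],"roll":0},{"claw":0,"dp":[0,0.018,0],"roll":0}]'
python3 - <<'E'
from ov import *
n=(.19,.98);pv=(.4414,-.212)
p=[(pv,n,0,(0,200,0))]
overlay('wrist','pics/wrist11',p)
overlay('side','pics/side11',[],(330,160,530,310),4)
E
```

```text
time_s: 6.87
tool_pos: [0.4477, -0.1715, 0.1652]
orientation: [[-0.001, 0.172, 0.985], [0.0, 0.985, -0.172], [-1.0, -0.0, -0.001]]
ft_force: [0.1, 0.1, -0.1]
grip_width: -0.0
```

View pics/side11.png

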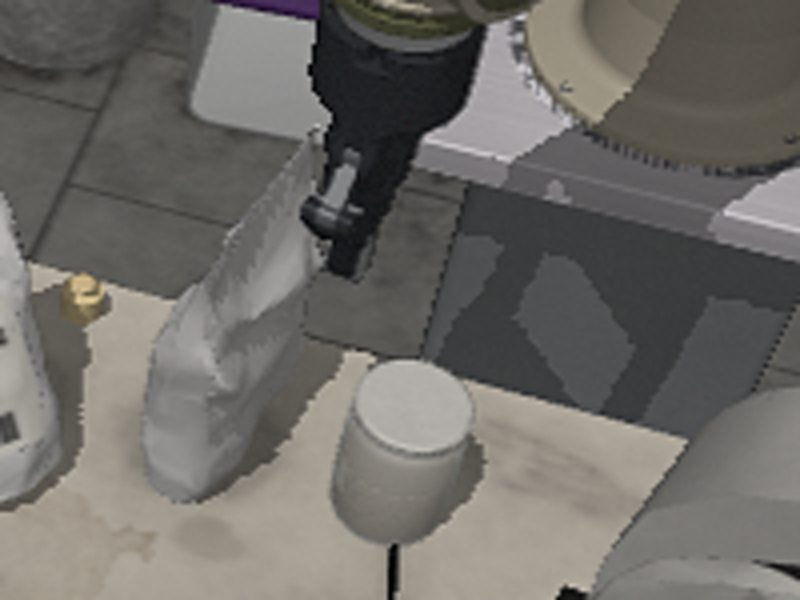

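View pics/wrist11_raw.png

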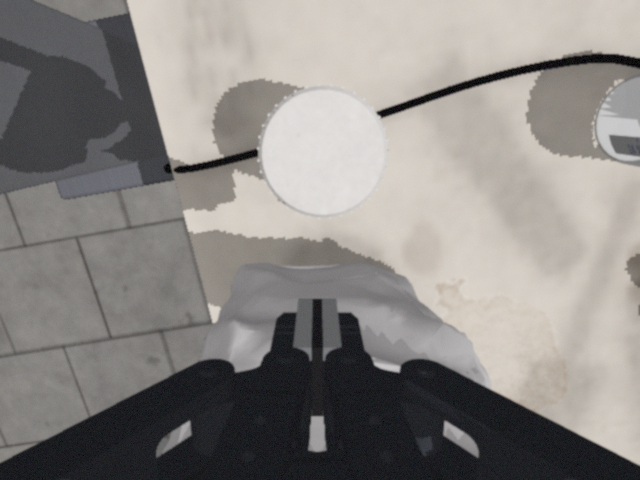

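The left pouch's silhouette didn't change while the finger backed off 30 mm, so it stands by itself. I'll retract sideways, go up, and then check from above.

```bash
python3 -m jog '[{"claw":0,"dp":[0,0.02,0],"roll":0},{"claw":0,"dp":[0,0.04,0],"roll":0},{"claw":0,"dp":[0,0.05,0],"roll":0},{"claw":0,"dp":[-0.03,0.05,0],"roll":0},{"claw":0,"dp":[-0.065,0.05,0],"roll":0},{"claw":0,"dp":[-0.1,0.05,0],"roll":0},{"claw":0,"dp":[-0.12,0.05,0],"roll":0},{"claw":0,"dp":[-0.12,0.05,0],"roll":0}]'
python3 - <<'E'
from ov import *
n=(.19,.98);pv=(.4414,-.212)
overlay('wrist','pics/wrist12',[])
overlay('side','pics/side12',[(pv,n,0,(0,200,0))],(330,160,530,310),4)
E
```

```text
time_s: 7.63
tool_pos: [0.4577, -0.1229, 0.2895]
orientation: [[0.006, 0.172, 0.985], [-0.004, 0.985, -0.171], [-1.0, -0.003, 0.007]]
ft_force: [-0.2, 1.1, -0.1]
grip_width: -0.0001
```

View pics/side12.png

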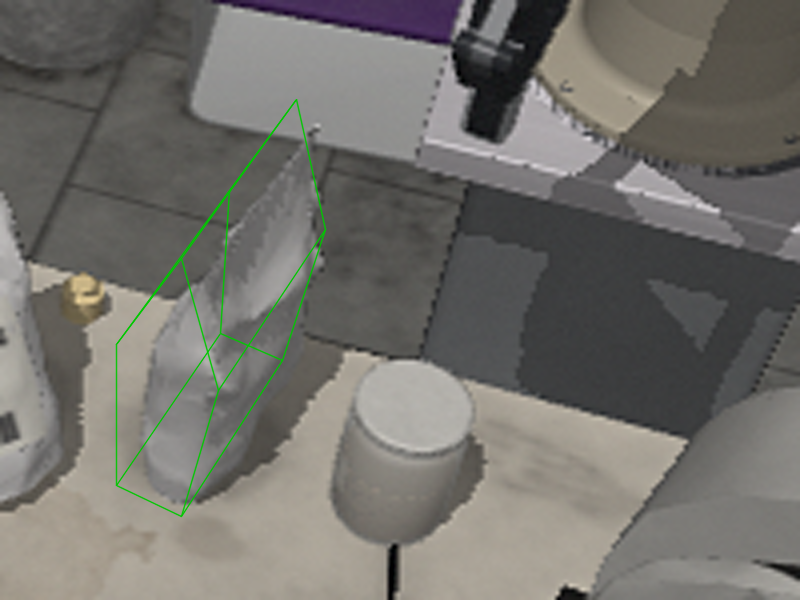

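View pics/wrist12.png

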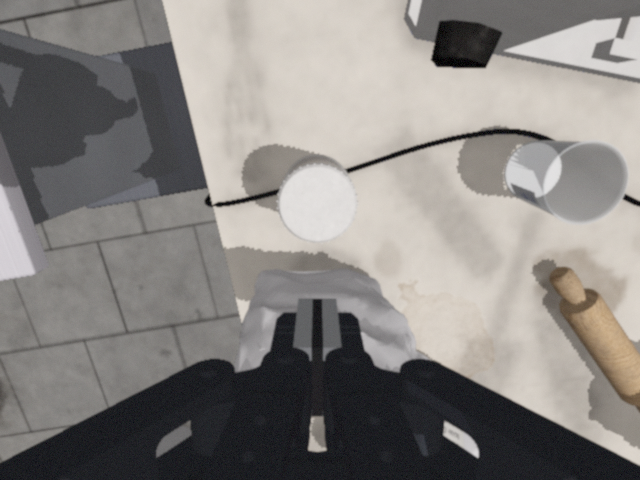

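The side view shows the left pouch standing clear of its jar, its top edge running from (409,192) to (387,219) in full-frame pixels. On to the right pouch.

```bash
python3 -m jog '[{"claw":0,"dp":[0,-0.04,0.0075],"roll":0.06},{"claw":0,"dp":[0,-0.08,0.015],"roll":0.13},{"claw":0,"dp":[0,-0.12,0.0225],"roll":0.2},{"claw":0,"dp":[0,-0.16,0.03],"roll":0.26},{"claw":0,"dp":[0,-0.2,0.0375],"roll":0.33},{"claw":0,"dp":[0,-0.24,0.045],"roll":0.39},{"claw":0,"dp":[0,-0.28,0.0525],"roll":0.45},{"claw":0,"dp":[0,-0.32,0.06],"roll":0.52},{"claw":0,"dp":[0,-0.32,0.06],"roll":0.52},{"claw":0,"dp":[0,-0.32,0.06],"roll":0.52}]'
python3 - <<'E'
from ov import *
overlay('wrist','pics/wrist13',[])
overlay('top','pics/top13',[],(180,170,400,350),3.3)
E
```

```text
time_s: 8.57
tool_pos: [0.4597, -0.4493, 0.2818]
orientation: [[-0.003, 0.64, 0.768], [0.004, 0.768, -0.64], [-1.0, 0.001, -0.005]]
ft_force: [0.6, 0.3, -0.3]
grip_width: -0.0
```

View pics/top13.png

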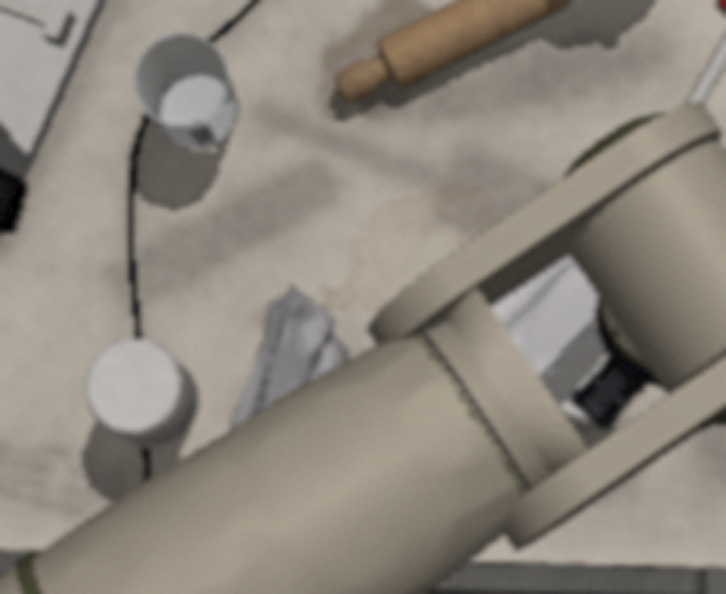

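View pics/wrist13.png

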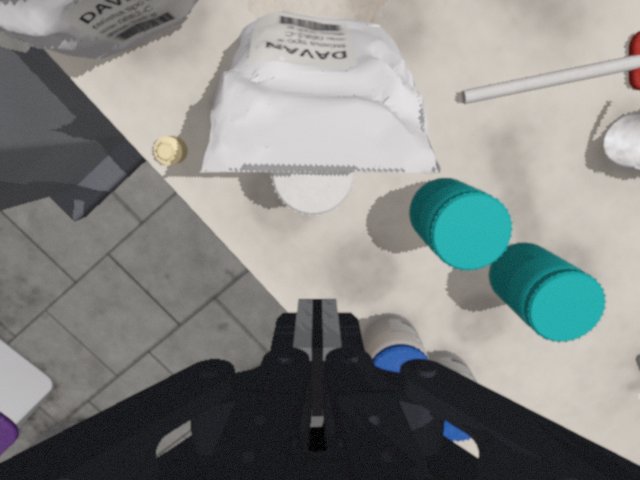

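The wrist view shows the right pouch's top edge from (203,171) to (437,169). The jar under its edge at about (313,185) has a white lid, so it is jar_right. The turquoise jars at (462,228) and (552,293) are not meant.

Run:
```python
from h import *
from station import arm
np.set_printoptions(precision=4,suppress=True)
A,B=at('wrist',(203,171),.19),at('wrist',(437,169),.19)
m=(A+B)/2
print(A,B,np.linalg.norm(A-B),m,np.degrees(np.arctan2(*(B-A)[1::-1])))
s=arm.get_state();R=np.array(s['orientation']);print('edge mid in tool',R.T@(m-s['tool_pos']))
```

```text
[ 0.4391 -0.3753  0.19  ] [ 0.5377 -0.4557  0.19  ] 0.1272799126602504 [ 0.4884 -0.4155  0.19  ] -39.17198433643637
edge mid in tool [0.0948 0.0417 0.0014]
```

```bash
python3 -m jog '[{"claw":0,"dp":[0.03,0,0.001],"roll":0},{"claw":0,"dp":[0.06,0,0.001],"roll":0},{"claw":0,"dp":[0.09,0,0.001],"roll":0},{"claw":0,"dp":[0.116,0,0.001],"roll":0},{"claw":0,"dp":[0.116,0,0.001],"roll":0},{"claw":0,"dp":[0.116,0,0.001],"roll":0}]'
python3 - <<'E'
from ov import *
overlay('side','pics/side14',[],(250,150,410,310),3.7)
E
```

```text
time_s: 9.22
tool_pos: [0.4616, -0.4463, 0.1691]
orientation: [[-0.002, 0.637, 0.771], [0.002, 0.771, -0.637], [-1.0, 0.0, -0.002]]
ft_force: [-0.2, 0.1, 1.5]
grip_width: 0.0001
```

View pics/side14.png

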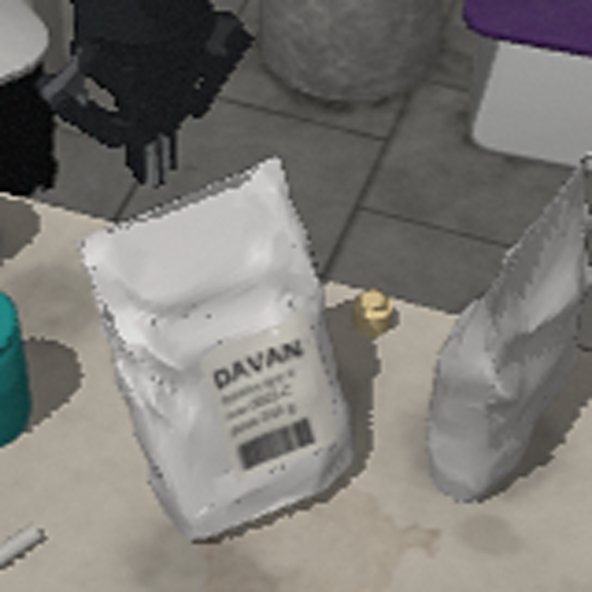

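```bash
python3 -m jog '[{"claw":0,"dp":[0,0.012,0],"roll":0},{"claw":0,"dp":[0,0.02,0],"roll":0},{"claw":0,"dp":[0,0.023,0],"roll":0},{"claw":0,"dp":[0,0.026,0],"roll":0},{"claw":0,"dp":[0,0.029,0],"roll":0},{"claw":0,"dp":[0,0.032,0],"roll":0},{"claw":0,"dp":[0,0.035,0],"roll":0},{"claw":0,"dp":[0,0.038,0],"roll":0},{"claw":0,"dp":[0,0.041,0],"roll":0},{"claw":0,"dp":[0,0.044,0],"roll":0}]'
python3 -m jog '[{"claw":0,"dp":[0,0.003,0],"roll":0},{"claw":0,"dp":[0,0.006,0],"roll":0},{"claw":0,"dp":[0,0.009,0],"roll":0},{"claw":0,"dp":[0,0.012,0],"roll":0},{"claw":0,"dp":[0,0.015,0],"roll":0},{"claw":0,"dp":[0,0.018,0],"roll":0},{"claw":0,"dp":[0,0.021,0],"roll":0}]'
python3 - <<'E'
from ov import *
overlay('side','pics/side15',[],(250,150,410,310),3.7)
overlay('wrist','pics/wrist15',[])
E
```

```text
time_s: 10.1
tool_pos: [0.4902, -0.413, 0.1707]
orientation: [[0.0, 0.637, 0.771], [-0.001, 0.771, -0.637], [-1.0, -0.001, 0.001]]
ft_force: [-0.3, -1.2, 0.4]
grip_width: -0.0001
time_s: 10.68
tool_pos: [0.5038, -0.3966, 0.1707]
orientation: [[0.0, 0.637, 0.771], [-0.001, 0.771, -0.637], [-1.0, -0.001, 0.001]]
ft_force: [-0.3, 0.5, 0.1]
grip_width: -0.0001
```

View pics/side15.png

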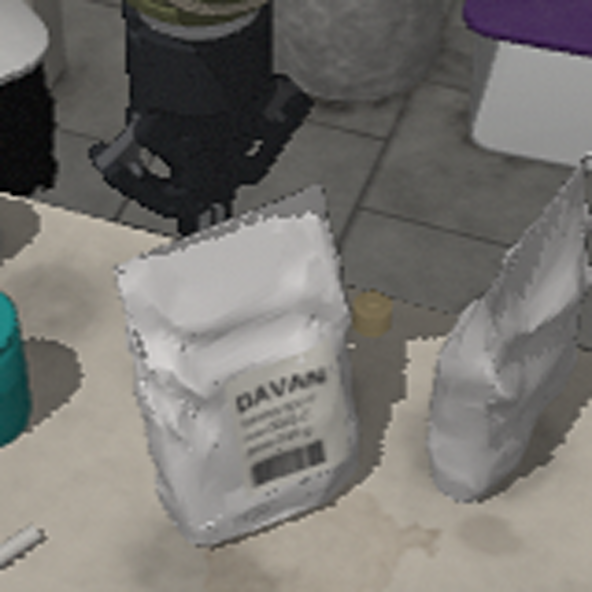

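View pics/wrist15.png

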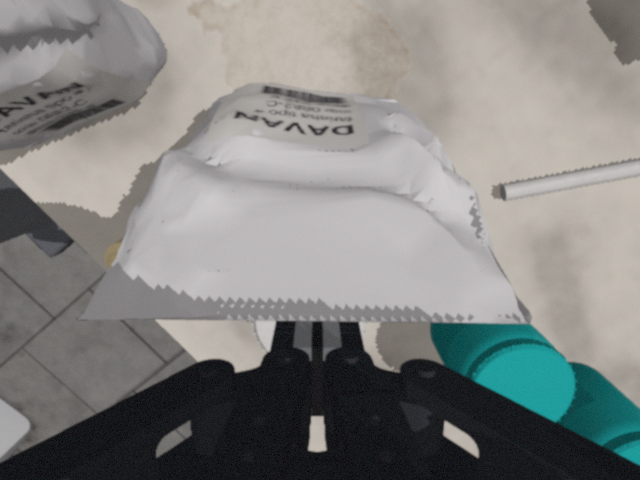

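The pouch is rising evenly and the push is centred. I'll continue.

```bash
python3 -m jog '[{"claw":0,"dp":[0,0.002,0],"roll":0},{"claw":0,"dp":[0,0.004,0],"roll":0},{"claw":0,"dp":[0,0.006,0],"roll":0},{"claw":0,"dp":[0,0.008,0],"roll":0},{"claw":0,"dp":[0,0.010,0],"roll":0},{"claw":0,"dp":[0,0.012,0],"roll":0},{"claw":0,"dp":[0,0.014,0],"roll":0},{"claw":0,"dp":[0,0.016,0],"roll":0},{"claw":0,"dp":[0,0.018,0],"roll":0},{"claw":0,"dp":[0,0.02,0],"roll":0}]'
python3 - <<'E'
from ov import *
overlay('side','pics/side16',[],(250,150,410,310),3.7)
E
python3 -m jog '[{"claw":0,"dp":[0,0.002,0],"roll":0},{"claw":0,"dp":[0,0.004,0],"roll":0},{"claw":0,"dp":[0,0.006,0],"roll":0},{"claw":0,"dp":[0,0.008,0],"roll":0},{"claw":0,"dp":[0,0.010,0],"roll":0},{"claw":0,"dp":[0,0.012,0],"roll":0},{"claw":0,"dp":[0,0.014,0],"roll":0},{"claw":0,"dp":[0,0.014,0],"roll":0},{"claw":0,"dp":[0,0.014,0],"roll":0}]'
python3 - <<'E'
from ov import *
overlay('side','pics/side17',[],(250,150,410,310),3.7)
overlay('wrist','pics/wrist17',[])
E
```

```text
time_s: 11.62
tool_pos: [0.5167, -0.3808, 0.1706]
orientation: [[0.0, 0.636, 0.771], [-0.001, 0.771, -0.636], [-1.0, -0.0, 0.001]]
ft_force: [0.4, 0.4, -0.2]
grip_width: 0.0002
time_s: 12.42
tool_pos: [0.5259, -0.3697, 0.1706]
orientation: [[0.0, 0.636, 0.772], [-0.001, 0.772, -0.636], [-1.0, -0.0, 0.001]]
ft_force: [-0.6, 0.0, 0.9]
grip_width: -0.0002
```

View pics/side16.png

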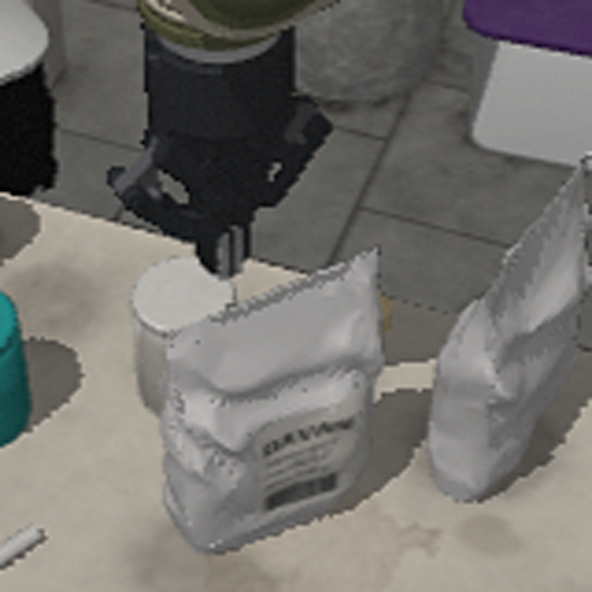

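View pics/side17.png

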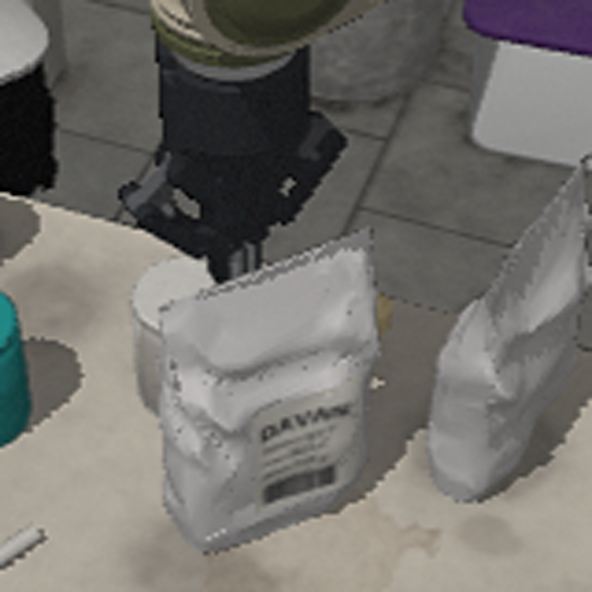

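View pics/wrist17.png

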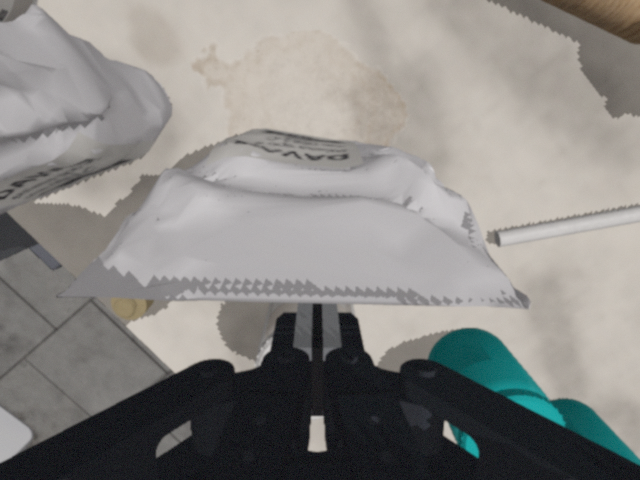

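```bash
python3 -m jog '[{"claw":0,"dp":[0,0.002,0],"roll":0},{"claw":0,"dp":[0,0.003,0],"roll":0},{"claw":0,"dp":[0,0.003,0],"roll":0},{"claw":0,"dp":[0,0.003,0],"roll":0},{"claw":0,"dp":[0,0.003,0],"roll":0},{"claw":0,"dp":[0,0.003,0],"roll":0},{"claw":0,"dp":[0,0.003,0],"roll":0},{"claw":0,"dp":[0,0.003,0],"roll":0},{"claw":0,"dp":[0,0.003,0],"roll":0},{"claw":0,"dp":[0,0.003,0],"roll":0}]'
python3 - <<'E'
from ov import *
overlay('side','pics/side18',[],(250,150,410,310),3.7)
overlay('wrist','pics/wrist18',[])
E
```

```text
time_s: 13.35
tool_pos: [0.5277, -0.3675, 0.1707]
orientation: [[0.0, 0.636, 0.771], [-0.001, 0.771, -0.636], [-1.0, -0.0, 0.001]]
ft_force: [0.1, 0.0, 0.5]
grip_width: -0.0002
```

View pics/side18.png

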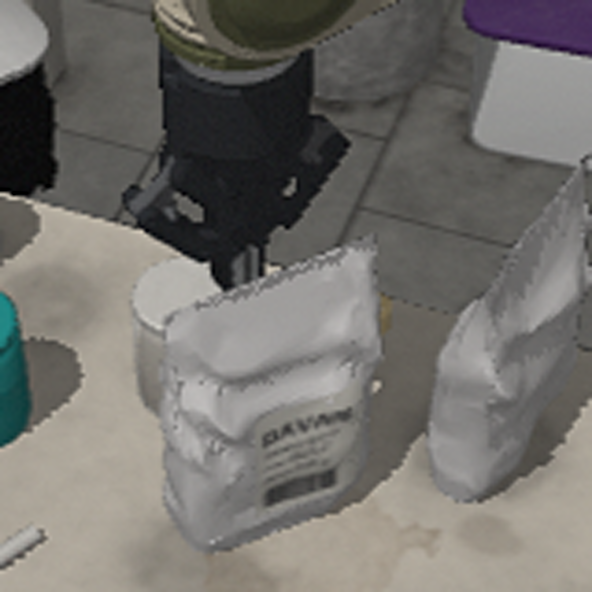

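View pics/wrist18.png

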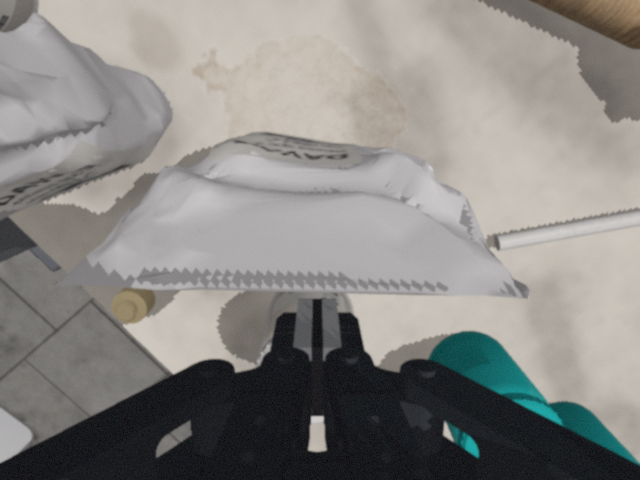

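Run:
```python
from h import *
from station import arm
import cv2
np.set_printoptions(precision=4,suppress=True)
A,B=at('wrist',(75,281),.204),at('wrist',(527,296),.204)
m=(A+B)/2
n=np.array([-.632,-.775,0])
pv=np.array([.4884,-.4155,0])-.0772*n; o=pv-.021*n
print(A,B,np.linalg.norm(A-B),m,'exp origin',o,'top offset along n from origin',(m-o)@n)
s=arm.get_state();R=np.array(s['orientation']);print(R.T@(m-s['tool_pos']))
cv2.imwrite('pics/wrist19.png',viewer.grab_frame('wrist')['frame'][:,:,::-1])
```

```text
[ 0.4941 -0.305   0.204 ] [ 0.5862 -0.3868  0.204 ] 0.1231278780422942 [ 0.5401 -0.3459  0.204 ] exp origin [ 0.5505 -0.3394  0.    ] top offset along n from origin 0.011569677931293527
[-0.0334  0.0245 -0.0041]
```

View pics/wrist19.png

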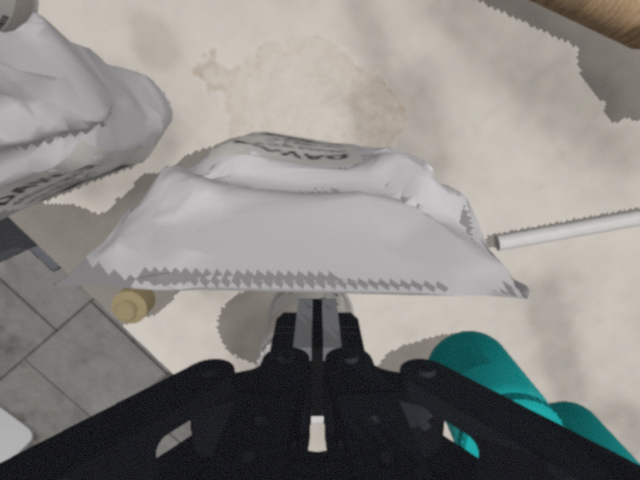

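The edge sits about 24 mm ahead of the finger centre line and isn't moving, so it appears to be free. I'll retreat slowly and compare.

```bash
python3 -m jog '[{"claw":0,"dp":[0,-0.003,0],"roll":0},{"claw":0,"dp":[0,-0.007,0],"roll":0},{"claw":0,"dp":[0,-0.012,0],"roll":0},{"claw":0,"dp":[0,-0.018,0],"roll":0},{"claw":0,"dp":[0,-0.024,0],"roll":0},{"claw":0,"dp":[0,-0.03,0],"roll":0},{"claw":0,"dp":[0,-0.03,0],"roll":0}]'
python3 - <<'E'
from ov import *
overlay('side','pics/side20',[],(250,150,410,310),3.7)
overlay('wrist','pics/wrist20',[])
a=cv2.imread('pics/side18.png').astype(int);b=cv2.imread('pics/side20.png').astype(int)
print(np.abs(a-b)[340:560,150:400].mean())
E
```

```text
time_s: 14.13
tool_pos: [0.5077, -0.3918, 0.1706]
orientation: [[0.0, 0.637, 0.771], [-0.001, 0.771, -0.637], [-1.0, -0.001, 0.001]]
ft_force: [-0.8, -0.8, -1.0]
grip_width: 0.0001
2.486860606060606
```

View pics/side20.png

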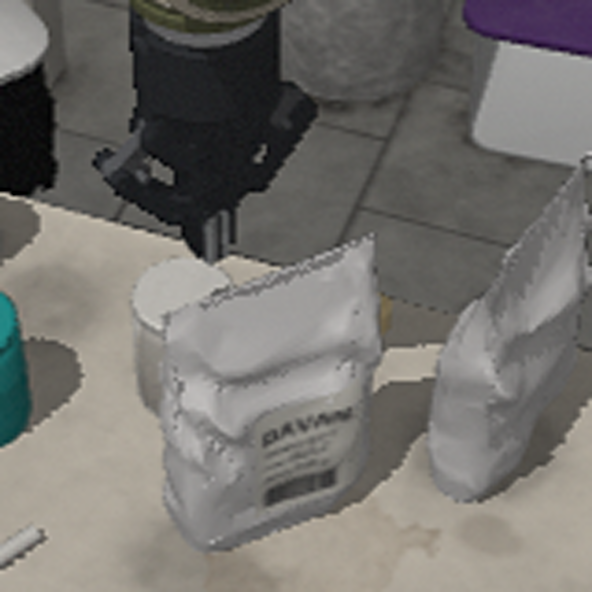

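It stands by itself, unchanged while the finger backed off 30 mm. I'll retract back and up, then away from the scene for the final check.

```bash
python3 -m jog '[{"claw":0,"dp":[0,-0.02,0],"roll":0},{"claw":0,"dp":[0,-0.04,0],"roll":0},{"claw":0,"dp":[-0.02,-0.045,0],"roll":0},{"claw":0,"dp":[-0.05,-0.045,0],"roll":0},{"claw":0,"dp":[-0.09,-0.045,0],"roll":0},{"claw":0,"dp":[-0.12,-0.045,0],"roll":0},{"claw":0,"dp":[-0.12,-0.045,0],"roll":0}]'
python3 -m jog '[{"claw":0,"dp":[0,-0.04,-0.03],"roll":0},{"claw":0,"dp":[0,-0.08,-0.03],"roll":0},{"claw":0,"dp":[0,-0.11,-0.04],"roll":0},{"claw":0,"dp":[0,-0.14,-0.05],"roll":0},{"claw":0,"dp":[0,-0.17,-0.06],"roll":0},{"claw":0,"dp":[0,-0.18,-0.06],"roll":0},{"claw":0,"dp":[0,-0.18,-0.06],"roll":0}]'
python3 - <<'E'
from ov import *
overlay('side','pics/side21',[],(250,150,450,310),4)
overlay('top','pics/top21',[],(180,170,400,350),3.3)
E
```

```text
time_s: 14.82
tool_pos: [0.4808, -0.4263, 0.2979]
orientation: [[0.008, 0.636, 0.771], [-0.01, 0.771, -0.636], [-1.0, -0.003, 0.012]]
ft_force: [1.2, 0.6, 0.8]
grip_width: 0.0001
time_s: 15.4
tool_pos: [0.3184, -0.5283, 0.2973]
orientation: [[0.007, 0.639, 0.769], [-0.009, 0.769, -0.639], [-1.0, -0.003, 0.012]]
ft_force: [0.8, 0.3, -0.4]
grip_width: 0.0
```

View pics/side21.png

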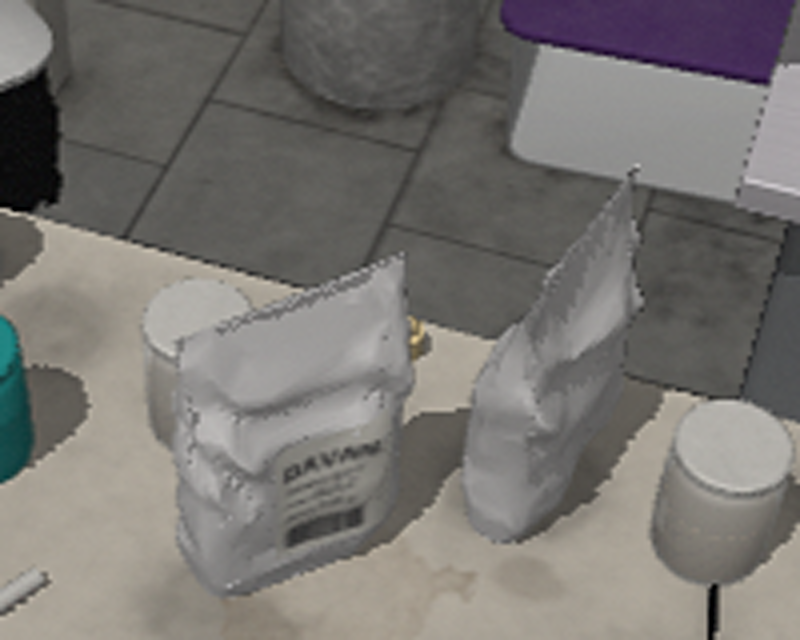

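View pics/top21.png

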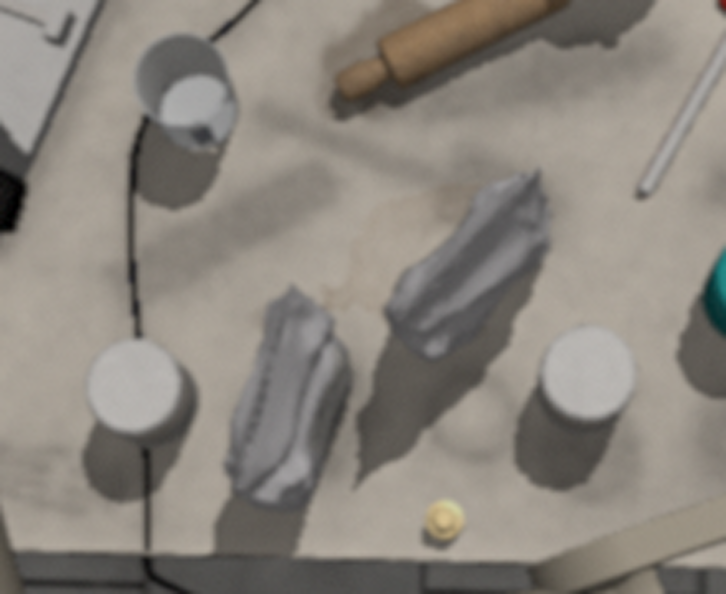

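```bash
python3 -m jog '[{"claw":0,"dp":[0,0,0],"roll":0},{"claw":0,"dp":[0,0,0],"roll":0},{"claw":0,"dp":[0,0,0],"roll":0},{"claw":0,"dp":[0,0,0],"roll":0},{"claw":0,"dp":[0,0,0],"roll":0},{"claw":0,"dp":[0,0,0],"roll":0}]'
python3 - <<'E'
from ov import *
from station import arm
overlay('side','pics/side22',[],(250,150,450,310),4)
a=cv2.imread('pics/side21.png').astype(int);b=cv2.imread('pics/side22.png').astype(int)
print(np.abs(a-b)[160:600,150:650].mean())
t=lambda x,y:(180+x/3.3,170+y/3.3)
print('jars',at('top',t(135,386),.092),at('top',t(588,373),.092),'weight',at('top',t(443,520),.028))
print('R corner',tri(t(537,172),(250+180/4,150+345/4)),'L corner',tri(t(293,288),(250+550/4,150+270/4)))
E
```

```text
time_s: 16.0
tool_pos: [0.321, -0.5264, 0.2975]
orientation: [[0.008, 0.636, 0.772], [-0.009, 0.772, -0.636], [-1.0, -0.002, 0.012]]
ft_force: [-0.6, -1.4, -0.3]
grip_width: 0.0003
0.7696954545454545
jars [ 0.45757626 -0.12305293  0.092     ] [ 0.47317335 -0.42494475  0.092     ] weight [ 0.377796   -0.32948752  0.028     ]
R corner (array([ 0.58418377, -0.38575512,  0.19810157]), np.float64(0.001383232544440398)) L corner (array([ 0.50086724, -0.2321224 ,  0.2260974 ]), np.float64(0.014749493051731044))
```

```bash
python3 -c "
from station import arm
print(arm.finish_job())"
```

```text
the job is handed in; nothing more can be done
None
```

Both pouches now stand on their own feet, and I handed the job in at about 16 s. I pushed each one up slowly at the middle of its top edge with the closed fingertips, without gripping or lifting it. On the way up, each one rocked ahead of the finger and settled back before I withdrew.

**Standing free:** neither pouch moved while the finger backed off 30 mm. Two side views about 0.6 s apart, with the arm well clear, showed no motion. In the top view each pouch is clear of its jar.

**Bystanders:** the jars, beaker and brass weight are where they started, as far as the pictures show. The wrist force never read more than about 1.5 N at the end of a move.

**Checks that were weak or disagreed:**
- I inferred the tilt being within 2 degrees from each pouch resting unsupported and did not measure it directly. The right pouch's top corner came out at 198 mm, against a nominal 204 mm.
- The same corner check on the left pouch failed: the two camera rays missed each other by 15 mm because I picked mismatched points.
- My drawn outline of the left pouch sat about 10 mm off the picture, so its foot may have slid or turned slightly.

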